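Lock the cash box: line up the slotted disc, push the bolt through

ROBOT

A 6-joint arm with a two-finger parallel gripper is mounted at the origin on the work surface; the furniture and walls round the work are solid. World frame = base frame: x ahead of the robot, y to its left, z up, the work surface at z = 0. Lengths are in m, angles in rad, forces in N, time in s.
With the tool pointing down it reaches from about 0.325 to 0.9 m from the base axis. Payload 6.1 kg.
Tool frame: the origin (TCP) lies midway between the tips of the shut fingers; the grasp point (between the pads) lies behind it (ctrl.hold_point_z is the z of the grasp point in the tool frame, in m); z points along the fingers, y is the direction in which the jaws open and shut (so a half turn about z gives the same grasp; the last joint's range is limited). The gripper opens to 85 mm and grips with 20 to 120 N. Pads are 22 mm wide; open, the fingers measure 114 mm over their backs; the gripper's body (76 mm by 85 mm) begins 54 mm behind the grasp point. The pads swing forward as they close: fully open they stand 13 mm farther back than shut.
Start: joints at [1.218, 0.22, 1.526, -0, 1.395, -0.126], TCP at [0.141, 0.609, 0.231] pointing down, gripper open.
Joint ranges: [-2.98, 2.98], [-0.91, 2.08], [0.09, 2.57], [-1.24, 4.39], [0.2, 2.65], [-2.68, 2.68]. Speed limits (rad/s): [2.57, 2.57, 3.01, 3.14, 3.14, 3.14].

INTERFACE

Orientations are given as a unit quaternion [w, x, y, z].
In Python, from plant import get_obs, vision, ctrl gives the robot as it stands. The module is installed in compiled form; this text tells all that it offers.
- The arm moves only by the tool send_rows, never from a script. Its argument "moves" is a list that holds one entry, the list of rows, each a list of 7 numbers: the turn, a rotation vector about the tool's x, y, z in degrees, then the shift along the tool's x, y, z in cm, then the opening, from -1 (shut) to 1 (fully open), so that 0 is half open. A call has 1 to 10 rows; each row shifts and turns the commanded pose from where the row before left it, along the tool's axes as they then stand; what a row does not reach is not made up. A row lasts 1/8 s, in which the tool goes at most 62.5 mm and 10.7 degrees, less where a joint would pass 70% of its speed; a pose out of reach is approached as far as the arm can. A call is refused whole if a number of a shift passes 6.25 or a number of a turn 10.7, either way. A call with a gripper value outside its range is refused whole. The fingers move at their own pace and stop on an object; "newtons" is the grip in N (left out, the last holds). Time passes only in rows, so rows that do not move let the fingers close. It gives the time, the measured TCP pose, the force and the opening at its end, in the units of the state.
- get_obs(): the state, without advancing time (a new reading comes with each control period).
- vision.get_image(name): name is "scene" or "top" or "wrist"; returns a dict with "img" (384x512x3 uint8, red, green, blue), "depth" (384x512 float32, m along the optical axis (not along the pixel's ray), 0 where there is no reading), "camera_matrix" (3x3 intrinsics, pixels), "origin" and "rotation" of the camera in the world. Camera axes: x right, y down, z forward; pixel columns grow to the right and rows downward; lengths in m; the calibration is good to about 2 mm. A picture is of the moment at which its call begins.
- ctrl.hand_in(): hands the job in, once; it reports no verdict.
The state is a dict: "clock": time; "joints": joint angles; "dq": joint speeds; "joint_efforts": joint torques, N m; "ee_pos": TCP position; "eef_rot": TCP orientation; "wrist_force": force on the tool from outside, world axes, zero at the start; "moment": the same for the moment, N m; "width": finger opening in m.
Only numpy, scipy, OpenCV 4.12 (cv2) and the standard library are available. Lean on these libraries where they do the work, as an engineer would, in place of code of your own. Each camera call takes 0.05 s, during which the arm holds its last target.

TASK

Lock the steel cash box on the desk. With the fingertips push the thumb lever of the slotted disc on its lid round until the slot lies in line with the flat bolt, then push the bolt by its upright plate through the slot, fully home into the keeper on the other side. Only push, gently: grip and lift nothing, leave the box standing where it is and do not disturb the small things round it.

Things in the scene. Friction and masses are not known exactly. Their poses are not given: they have to be found in the camera images.
- cash_box: Closed dark-grey steel cash box, loose, 200 (its x) x 290 (its y) x 85 mm high, about 3.5 kg, lock on its lid. Origin: centre of its underside; z up, front faces its -x. The lock's base plate tops out 87 mm above the origin. Disc axis at x -45, y -40 mm; the bolt runs along x = -45 mm, towards -y. Behind the lock, at x 33 to 82 mm, lies a flat folded carrying handle 12 mm high.
- pivot (a point): Point on the upright axis of the slotted disc, at its top face, 15 mm above the base plate; fixed on the box. The disc is of bare steel, 52 mm across, with a straight slot 14 mm wide right across its upper face, open at the top and at both flared ends. Opposite its thumb lever a flat tongue swings under the catch on the box's front.
- disc (a joint): Disc angle, rad: 0 = slot exactly along the bolt, thumb lever towards the box's +x, tongue under the catch; positive = clockwise seen from above (lever towards the keeper). Starts at 0.45 to 0.95; range -0.4 to 1.15. Stays where left; takes about 0.1 N m (2 to 3 N at the stud). No stop or click at 0; the bolt's round nose finds the slot within about 0.1.
- lever_stud (a point): Centre of the top of the upright round stud on the disc's thumb lever: the part to push. It stands 46 mm from the disc's axis, square to the slot; 12 mm thick (15 mm at its head and foot), from 4 to 36.5 mm above the base plate.
- bolt (a joint): Travel of the bolt, m: 0 = drawn back, its nose 4 mm short of the disc's rim; 0.076 = fully home against its stop, nose through the disc and the middle of the keeper. Starts at 0 to 0.003. Slides to the box's -y with about 2 N; the disc blocks it unless the slot is in line. Once through, it keeps the disc from turning.
- push_plate (a point): Centre of the top edge of the upright plate across the bolt's tail: the part to push. 26 mm wide (box x), 8 mm thick (box y), its top 37 mm above the base plate, free behind down to the track (8 mm high). The bolt is a flat steel bar 112 mm long, 10 wide, 8 high, 5 to 13 mm above the base plate; the plate stands 102 mm behind the nose's tip.
- keeper (a point): Middle of the top of the keeper, the fixed steel bridge that takes the bolt's nose, 44 mm from the disc's axis on the box's -y side: 26 mm (box x) x 16 mm, top 17 mm above the base plate. A like guide strap (26 x 12 mm, 17 mm high) spans the bolt 40 mm from the axis on the +y side.
- stapler: Blue and grey office stapler, 37 x 145 x 55 mm, loose on the desk before the box; bystander. Origin: centre of its underside.
- glue_stick: Red and white glue stick standing upright, 27 mm across, 92 mm high, left of the box; bystander. Origin: centre of its underside.
- clip_box: Flat clip box with a green lid, 52 x 64 x 21 mm, before the box; bystander. Origin: centre of its underside.
- eraser: Red and blue eraser, 18 x 52 x 12 mm, before the box; bystander. Origin: centre of its underside.

How it is judged:
On the way, in this order (a step that is already met when the one before it is completed fails the run):
1. the disc's slot is in line with the bolt (value of joint disc between -0.12 and 0.12 rad), for 0.2 s.
2. the bolt is home through the disc (all of step 1 and value of joint bolt above 0.073 m), for 0.2 s.
At the end, for the whole second after the job is handed in: the bolt is within 3 mm of fully home, through the disc (slot within 0.12 rad of the bolt's line), and the box stands level and at rest within 30 mm of where it was (all of step 2 and angle between cash_box's own z axis and vertical below 0.03 rad and distance of cash_box from where it was at the start of the episode below 0.03 m and linear speed of cash_box below 0.01 m/s); the robot touches nothing.
It fails at once if the box is shoved more than 30 mm, lifted or tipped (distance of cash_box from where it was at the start of the episode above 0.03 m or height (world z) of cash_box above 0.01 m or angle between cash_box's own z axis and vertical above 0.1 rad).
It fails at once if the lever or the bolt is gripped or pressed with over 35 N (contact force between the fingers and disc above 35 N or contact force between the fingers and bolt above 35 N).
It fails at once if a bystander is moved more than 30 mm, lifted or knocked over (distance of any of stapler, glue_stick, clip_box, eraser from where it was at the start of the episode above 0.03 m or angle between glue_stick's own z axis and vertical above 0.5 rad).
It also fails if it takes over 48 s, if anything falls off the work surface, if the arm or the gripper's body presses on something with over 40 N, if the wrist force passes 120 N, or if a joint passes its speed limit or range.

## Working session

There is one attempt and no reset: what is moved stays moved. The work goes in short steps, Python scripts to look and compute and a tool call to move; the robot and the scene stay as the last step left them, time stands still between calls to the robot, and variables do not carry over. Pictures are saved under pics/ and viewed, and the job is handed in when it is done.

Besides the shell and the picture viewer there is one more tool, called after "Emit:" as name(argument=value, ...), one argument or row to a line, values as JSON. send_rows: Moves the arm, as the interface text tells. Its arguments: {"type":"object","properties":{"moves":{"type":"array","items":{"type":"array","items":{"type":"array","items":{"type":"number"}}}},"newtons":{"type":"number"}},"required":["moves"]}

```bash
mkdir -p pics
cat > h.py <<'E'
import numpy as np, cv2
from plant import get_obs, vision, ctrl
def grab(n,tag):
    d=vision.get_image(n); cv2.imwrite(f'pics/{tag}.png',d['img'][:,:,::-1]); np.savez(f'pics/{tag}.npz',**d); return d
def ray(d,u,v):
    K=d['camera_matrix']; r=np.array([(u-K[0,2])/K[0,0],(v-K[1,2])/K[1,1],1.]); return d['rotation']@r
def atz(d,u,v,z):
    r=ray(d,u,v); o=np.array(d['origin']); return o+r*(z-o[2])/r[2]
def pt(d,u,v):
    return np.array(d['origin'])+ray(d,u,v)*d['depth'][int(round(v)),int(round(u))]
def proj(d,p):
    q=np.array(d['rotation']).T@(np.array(p)-np.array(d['origin'])); q=np.array(d['camera_matrix'])@q; return q[:2]/q[2]
E
python3 - <<'E'
from h import *
o=get_obs(); print({k:np.round(v,3) for k,v in o.items()}, ctrl.hold_point_z)
for n in ('scene','top','wrist'):
    d=grab(n,n+'0'); print(n,np.round(d['origin'],3),np.round(d['rotation'],2).tolist(),d['camera_matrix'][0,0])
E
```

```text
{'clock': np.float64(0.0), 'joints': array([ 1.218,  0.221,  1.528, -0.   ,  1.395, -0.126]), 'dq': array([-0.001, -0.   , -0.001, -0.   , -0.002,  0.001]), 'joint_efforts': array([-0.0000e+00, -4.9691e+01, -3.8939e+01, -0.0000e+00,  1.1000e-02,
        0.0000e+00]), 'ee_pos': array([0.14 , 0.608, 0.23 ]), 'eef_rot': array([-0.   ,  0.113,  0.994, -0.001]), 'wrist_force': array([0.046, 0.02 , 0.167]), 'moment': array([ 0.008, -0.022, -0.052]), 'width': np.float64(0.086)} -0.0187
scene [0.173 0.619 0.779] [0.09, -0.2, 0.91, -0.35] 406.1819730436977
top [0.391 0.082 0.992] [0.03, -0.71, 0.71, -0.02] 399.2484309676627
wrist [0.069 0.625 0.373] [0.12, 0.77, 0.62, 0.09] 276.3094956238345
```

Add to h.py:
```python
from scipy.spatial.transform import Rotation as R
def Rm(d):
    q=np.array(d['rotation']).ravel()
    return q.reshape(3,3) if q.size==9 else R.from_quat(q[[1,2,3,0]]).as_matrix()
def ray(d,u,v):
    K=d['camera_matrix']; return Rm(d)@np.array([(u-K[0,2])/K[0,0],(v-K[1,2])/K[1,1],1.])
def proj(d,p):
    q=Rm(d).T@(np.array(p)-np.array(d['origin'])); q=np.array(d['camera_matrix'])@q; return q[:2]/q[2]
def load(t): return dict(np.load(f'pics/{t}.npz'))
```

```text
(no output)
```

View pics/scene0.png

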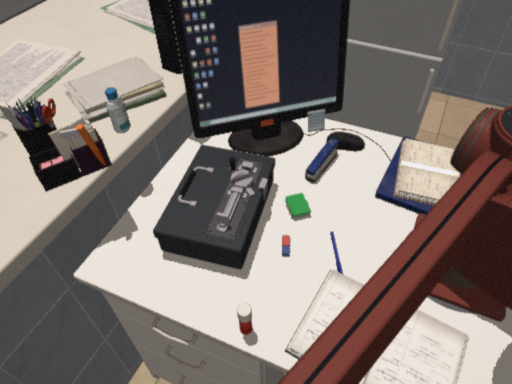

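View pics/top0.png

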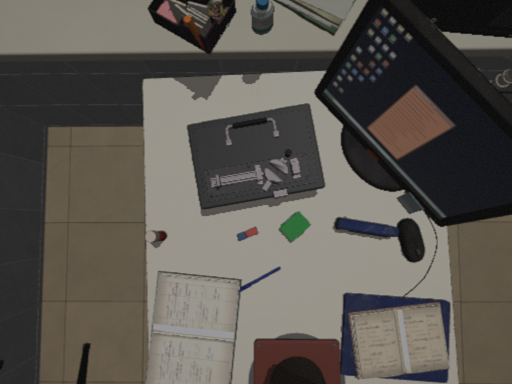

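View pics/wrist0.png

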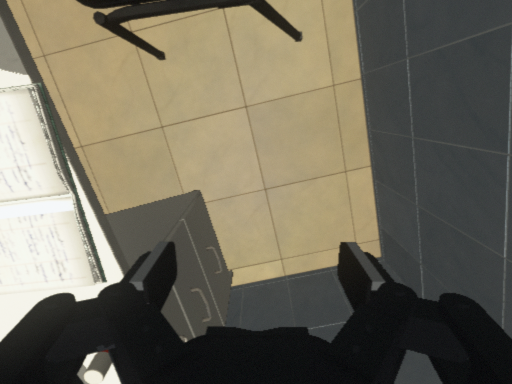

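Run:
```python
from h import *
a=cv2.imread('pics/top0.png')[95:220,180:335]; cv2.imwrite('pics/t0c.png',cv2.resize(a,None,fx=5,fy=4.8 if 0 else 5,interpolation=cv2.INTER_CUBIC)[:600,:800])
a=cv2.imread('pics/scene0.png')[140:270,155:285]; cv2.imwrite('pics/s0c.png',cv2.resize(a,None,fx=4.6,fy=4.6,interpolation=cv2.INTER_CUBIC))
```

```text
(no output)
```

View pics/t0c.png

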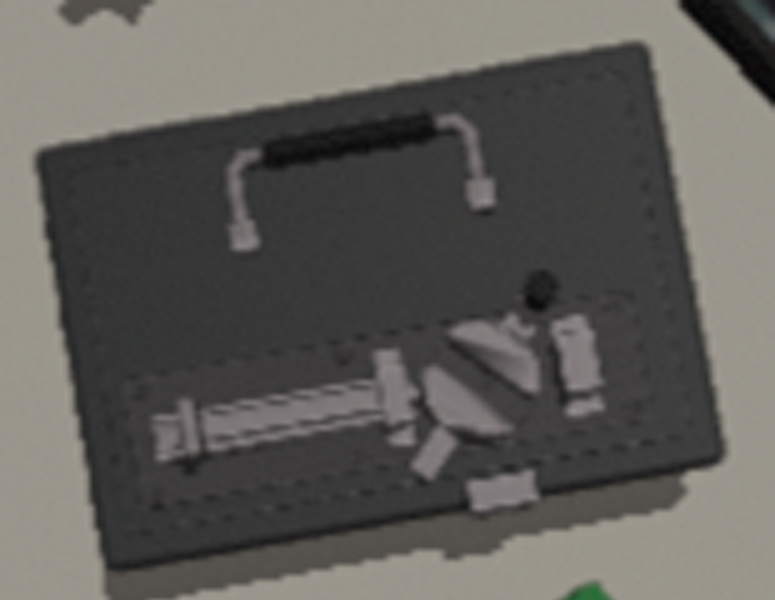

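View pics/s0c.png

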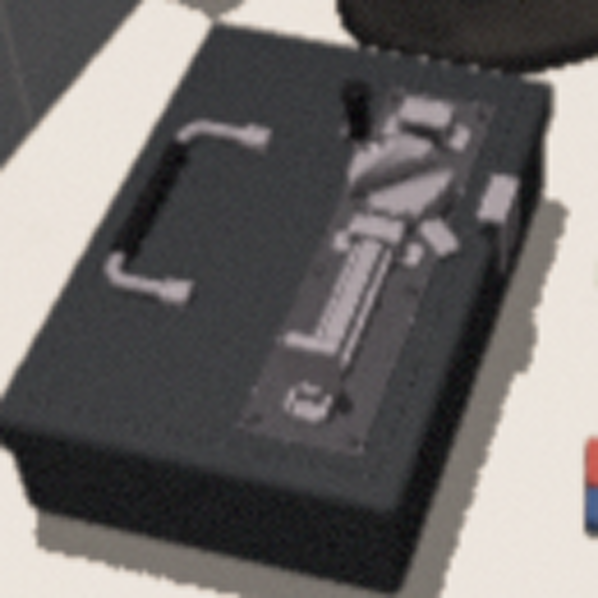

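Run:
```python
from h import *
d=load('top0')
c=[(40,150),(648,42),(722,460),(110,562)]
P=[atz(d,180+u/5,95+v/5,.085) for u,v in c]
for p in P: print(p.round(4), pt(d,180+0,95) is None)
print([np.linalg.norm(P[i]-P[(i+1)%4]).round(4) for i in range(4)], np.mean(P,0).round(4))
# fit pose with known corners (box frame): c0=+x+y, c1=+x-y,c2=-x-y,c3=-x+y
B=np.array([[.1,.145],[.1,-.145],[-.1,-.145],[-.1,.145]]);W=np.array(P)[:,:2]
m=W.mean(0);H=B.T@(W-m);U,S,V=np.linalg.svd(H);Rr=V.T@U.T;yaw=np.arctan2(Rr[1,0],Rr[0,0]);print('yaw',yaw,'res',(W-m-B@Rr.T).round(4).tolist())
for n,u,v in [('lid',330,290),('stud',540,288),('disc',480,360),('plate',190,425)]:
    print(n,pt(d,180+u/5,95+v/5).round(4))
def w(x,y,z): return np.r_[m+Rr@[x,y],z]
for n,p in dict(pivot=(-.045,-.04,.102),keeper=(-.045,-.084,.104),plate=(-.045,.062,.124),strap=(-.045,0,.104)).items():
    q=proj(d,w(*p)); print(n,w(*p).round(4),((q-[180,95])*5).round(0))
# stud
s=atz(d,180+540/5,95+286/5,.1235); bx=Rr.T@(s[:2]-w(-.045,-.04,0)[:2]); print('stud',s.round(4),bx,np.hypot(*bx),'angle',np.arctan2(-bx[1],bx[0]))
```

```text
[0.6088 0.2524 0.085 ] False
[ 0.6579 -0.0284  0.085 ] False
[ 0.4643 -0.0599  0.085 ] False
[0.4184 0.2184 0.085 ] False
[np.float64(0.2851), np.float64(0.1961), np.float64(0.2821), np.float64(0.1934)] [0.5374 0.0956 0.085 ]
yaw 0.16852337305791407 res [[-0.0028, -0.0029], [-0.0024, 0.0021], [0.0012, 0.0042], [0.004, -0.0034]]
lid [0.5426 0.1182 0.0872]
stud [0.5367 0.0248 0.1255]
disc [0.5095 0.0499 0.0918]
plate [0.4769 0.1778 0.1253]
pivot [0.4997 0.0486 0.102 ] [484. 379.]
keeper [0.5071 0.0052 0.104 ] [581. 362.]
plate [0.4826 0.1492 0.124 ] [256. 412.]
strap [0.493 0.088 0.104] [396. 393.]
stud [0.5379 0.0246 0.1235] [ 0.03365002 -0.03004627] 0.04511210554470828 angle 0.7288814388788486
```

Emit:
send_rows(
  moves=[
    [[0,0,9.6,0,0,0,-1],[0,0,9.6,0,0,0,-1],[0,0,9.6,0,0,0,-1],[0,0,9.6,0,0,0,-1],[0,0,9.6,0,0,0,-1],[0,0,9.6,0,0,0,-1],[0,0,9.6,0,0,0,-1]],
  ],
  newtons=20,
)

```text
clock: 1.02
ee_pos: [0.1405, 0.6087, 0.2308]
eef_rot: [0.0, 0.646, 0.763, -0.0]
wrist_force: [-0.1, 0.3, -0.2]
width: -0.0002
```

```bash
cat >> h.py <<'E'
M=np.array([.5374,.0956]); YAW=.1685
def box(): c,s=np.cos(YAW),np.sin(YAW); return np.array([[c,-s],[s,c]])
def w(x,y,z): return np.r_[M+box()@[x,y],z]
def tobox(p): return np.r_[box().T@(np.array(p)[:2]-M),p[2]]
def tool(o=None):
    o=o or get_obs(); q=np.array(o['eef_rot']); return np.array(o['ee_pos']),R.from_quat(q[[1,2,3,0]]).as_matrix()
def delta(b):
    p,T=tool(); return (T.T@(w(*b)-p)*100).round(2)
E
python3 - <<'E'
from h import *
p,T=tool(); print(p,T.round(3)); print(delta((-.006,-.115,.2)), get_obs()['joints'].round(2))
E
```

```text
[0.14045252 0.60872193 0.23078658] [[-0.165  0.986 -0.   ]
 [ 0.986  0.165 -0.001]
 [-0.001 -0.    -1.   ]]
[-68.65  30.13   3.12] [ 1.22  0.22  1.53 -0.    1.39  1.05]
```

Emit:
send_rows(
  moves=[
    [[0,0,0,-5.5,2.4,0,-1],[0,0,0,-5.5,2.4,0,-1],[0,0,0,-5.5,2.4,0,-1],[0,0,0,-5.5,2.4,0,-1],[0,0,0,-5.5,2.4,0,-1],[0,0,0,-5.5,2.4,0,-1],[0,0,0,-5.5,2.4,0,-1],[0,0,0,-5.5,2.4,0,-1],[0,0,0,-5.5,2.4,0,-1],[0,0,0,-5.5,2.4,0,-1]],
  ],
)

```text
clock: 2.28
ee_pos: [0.4714, 0.1061, 0.2313]
eef_rot: [0.0, 0.644, 0.765, 0.0]
wrist_force: [1.2, 0.6, 0.4]
width: 0.0003
```

Emit:
send_rows(
  moves=[
    [[0,0,0,-5.5,2.4,0,-1],[0,0,0,-5.5,2.4,0,-1],[0,0,0,-2.6,1.3,3,-1],[0,0,0,0,0,0,-1],[0,0,0,0,0,0,-1]],
  ],
)

```text
clock: 2.9
ee_pos: [0.5535, -0.0152, 0.2012]
eef_rot: [-0.001, 0.644, 0.765, -0.0]
wrist_force: [-0.0, 0.0, -0.0]
width: 0.0001
```

Run:
```python
from h import *
p,T=tool(); print(p,tobox(p).round(4),T.round(3).tolist()); print(delta((-.006,-.115,.2)), get_obs()['joints'].round(2))
d=grab('wrist','wrist1')
cv2.imwrite('pics/w1b.png',cv2.resize(d['img'][:,:,::-1],(800,600),interpolation=cv2.INTER_CUBIC))
```

```text
[ 0.55352309 -0.01522083  0.20122601] [-0.0027 -0.112   0.2012] [[-0.17, 0.985, -0.001], [0.985, 0.17, 0.001], [0.001, -0.001, -1.0]]
[-0.3  -0.33  0.12] [-0.17  0.07  1.75  0.    1.32 -0.34]
```

View pics/w1b.png

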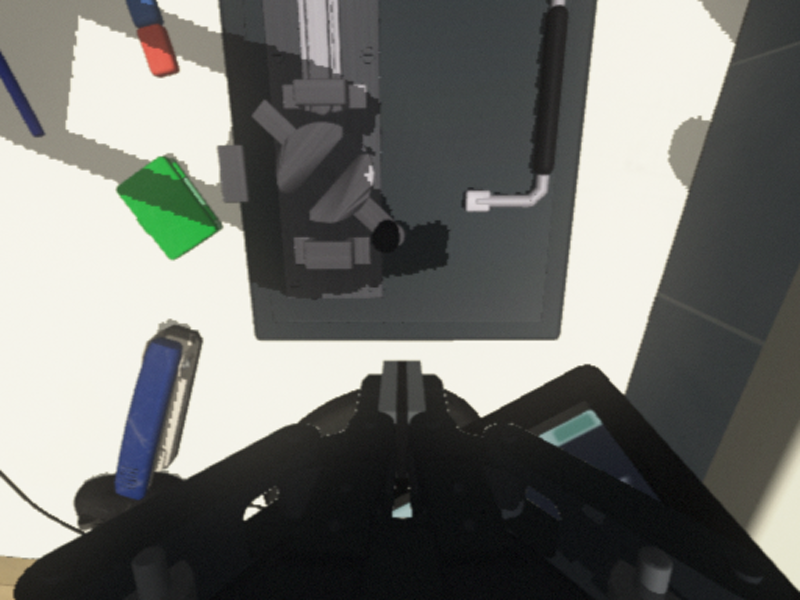

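Run:
```python
from h import *
d=load('wrist1')
p,T=tool(); print('tcp proj',proj(d,p)/.64)
for n,b in dict(pivot=(-.045,-.04,.102),keeper=(-.045,-.084,.104),strap=(-.045,0,.104)).items(): print(n,(proj(d,w(*b))/.64).round(0))
print('corners',[(proj(d,w(*b,.085))/.64).round(0) for b in [(.1,-.145),(-.1,-.145)]])
for n,u,v,z in [('keeper',328,254,.104),('strap',321,92,.104),('stud',387,235,.1235),('cornerR',560,338,.085),('cornerL',257,338,.085),('handleend',478,201,.095)]:
    P=atz(d,u*.64,v*.64,z); print(n,tobox(P).round(4),pt(d,u*.64,v*.64).round(3)[2])
a=cv2.imread('pics/wrist1.png')[40:200,130:290]; cv2.imwrite('pics/w1c.png',cv2.resize(a,(600,600),interpolation=cv2.INTER_CUBIC))
```

```text
tcp proj [400.81946446 381.92104467]
pivot [322. 174.]
keeper [325. 256.]
strap [317.  91.]
corners [array([560., 344.]), array([250., 343.])]
keeper [-0.0435 -0.083   0.104 ] 0.104
strap [-0.0431 -0.0002  0.104 ] 0.104
stud [-0.0096 -0.0695  0.1235] 0.124
cornerR [ 0.0997 -0.1407  0.085 ] -0.001
cornerL [-0.0949 -0.1412  0.085 ] 0.085
handleend [ 0.0407 -0.0544  0.095 ] 0.094
```

View pics/w1c.png

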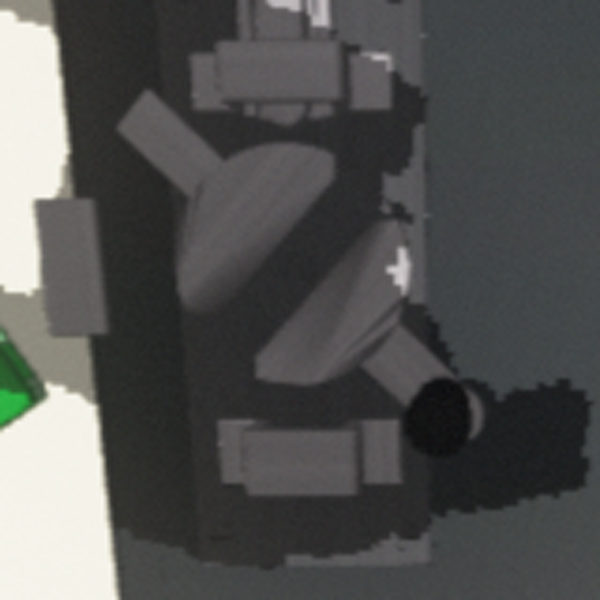

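Emit:
send_rows(
  moves=[
    [[0,0,0,0,-0.3,4,-1],[0,0,0,0,0,4,-1],[0,0,0,0,0,1.2,-1],[0,0,0,0.6,0,0,-1],[0,0,0,0.6,0,0,-1],[0,0,0,0,0,0,-1]],
  ],
)

```text
clock: 3.7
ee_pos: [0.5501, -0.0039, 0.1111]
eef_rot: [0.001, 0.644, 0.765, 0.001]
wrist_force: [-0.1, 0.1, -0.2]
width: -0.0005
```

```bash
cat >> h.py <<'E'
M=M+box()@[.0017,.0004]
E
python3 - <<'E'
from h import *
p,T=tool(); print(tobox(p).round(4)); d=grab('wrist','wrist2')
cv2.imwrite('pics/w2b.png',cv2.resize(d['img'][:,:,::-1][:288,80:464],(800,600),interpolation=cv2.INTER_CUBIC))
E
```

```text
[-0.0059 -0.1006  0.1111]
```

View pics/w2b.png

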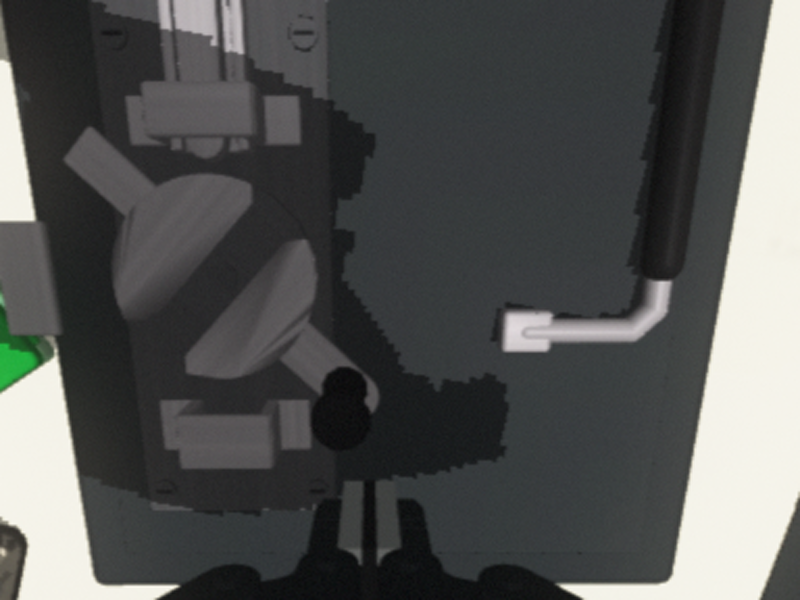

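Emit:
send_rows(
  moves=[
    [[0,0,0,0.5,-0.3,0.1,-1],[0,0,0,0.4,0,0.1,-1],[0,0,0,0.4,0.1,0,-1],[0,0,0,0.4,0.2,0,-1],[0,0,0,0.4,0.2,0,-1],[0,0,0,0.4,0.2,0,-1],[0,0,0,0.4,0.2,0,-1],[0,0,0,0.4,0.2,0,-1],[0,0,0,0,0,0,-1]],
  ],
)

```text
clock: 4.88
ee_pos: [0.552, 0.0295, 0.1077]
eef_rot: [0.001, 0.644, 0.765, 0.0]
wrist_force: [2.7, -2.0, 0.5]
width: -0.0001
```

Run:
```python
from h import *
p,T=tool(); print(tobox(p).round(4)); d=grab('wrist','wrist3')
cv2.imwrite('pics/w3b.png',cv2.resize(d['img'][:,:,::-1][:288,80:464],(800,600),interpolation=cv2.INTER_CUBIC))
```

```text
[ 0.0016 -0.0681  0.1077]
```

View pics/w3b.png

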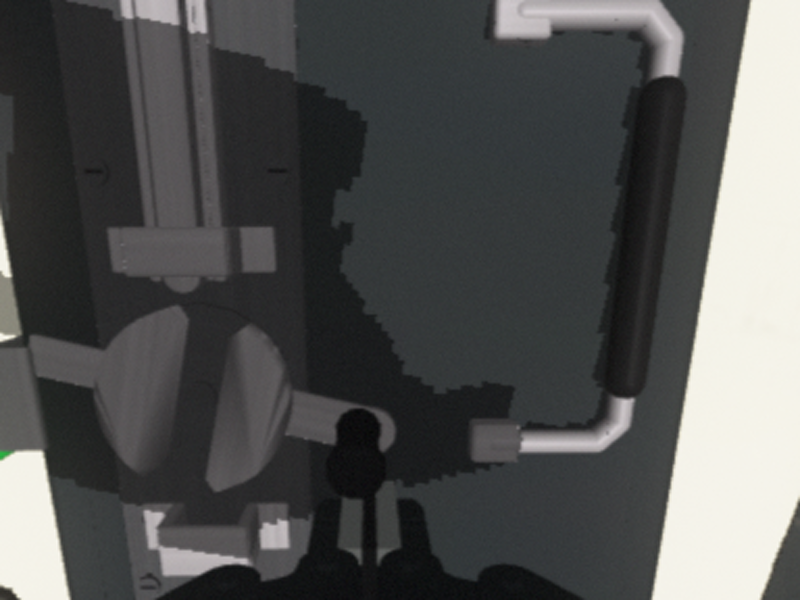

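```bash
cat >> h.py <<'E'
def rect(d,tag,z=.102,x0=-.08,x1=.03,y0=-.11,y1=.05,s=3700):
    # image: right=+box x, up=+box y
    c=[(x0,y1),(x1,y1),(x1,y0),(x0,y0)]
    src=np.float32([proj(d,w(*q,z)) for q in c]); W,H=int((x1-x0)*s),int((y1-y0)*s)
    A=cv2.getPerspectiveTransform(src,np.float32([(0,0),(W,0),(W,H),(0,H)]))
    cv2.imwrite(f'pics/{tag}.png',cv2.warpPerspective(d['img'][:,:,::-1],A,(W,H),flags=cv2.INTER_CUBIC))
E
python3 -c "
from h import *
rect(load('wrist3'),'r3')"
```

```text
(no output)
```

View pics/r3.png

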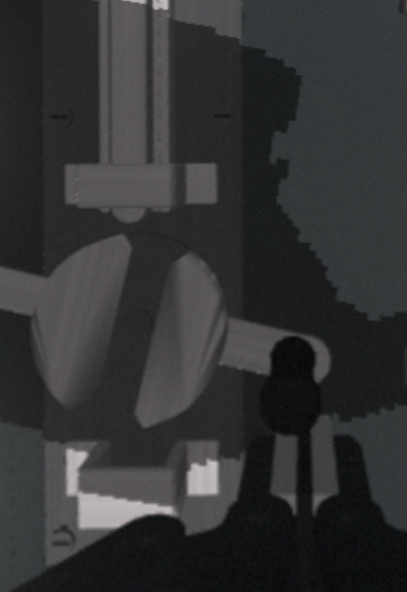

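Emit:
send_rows(
  moves=[
    [[0,0,0,0.3,0,0,-1],[0,0,0,0.3,0,0,-1],[0,0,0,0.3,0,0,-1],[0,0,0,0,0,0,-1]],
  ],
)

```text
clock: 5.42
ee_pos: [0.5493, 0.0388, 0.1072]
eef_rot: [-0.0, 0.644, 0.765, -0.0]
wrist_force: [1.5, -1.2, 0.4]
width: 0.0
```

Run:
```python
from h import *
p,T=tool(); print(tobox(p).round(4)); rect(grab('wrist','wrist4'),'r4')
```

```text
[ 0.0005 -0.0584  0.1072]
```

View pics/r4.png

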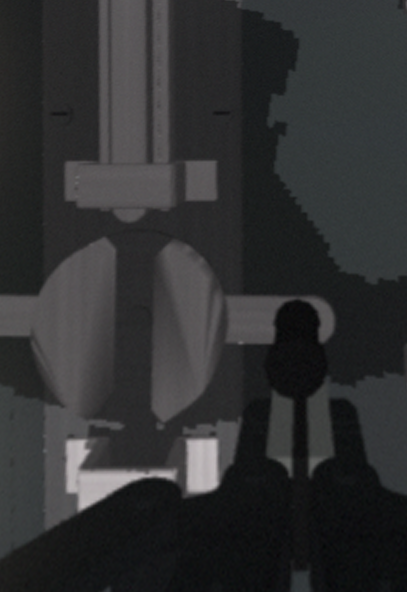

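Emit:
send_rows(
  moves=[
    [[0,0,0,-1,0,0,-1],[0,0,0,-1,0,0,-1],[0,0,0,0,0,-4,-1],[0,0,0,0,0,-4,-1],[0,0,0,5,-1.1,0,-1],[0,0,0,5.3,-1.1,0,-1],[0,0,0,5.3,-1.1,0,-1],[0,0,0,5.3,-1.2,0,-1],[0,0,0,0,0,0,-1],[0,0,0,0,0,0,-1]],
  ],
)

```text
clock: 6.72
ee_pos: [0.4733, 0.2163, 0.1872]
eef_rot: [0.0, 0.644, 0.765, -0.0]
wrist_force: [0.1, -0.1, -0.2]
width: 0.0001
```

Run:
```python
from h import *
p,T=tool(); print(tobox(p).round(4)); 
rect(grab('top','top5'),'r5',z=.102,y1=.15,s=2200)
d=grab('scene','scene5'); cv2.imwrite('pics/s5.png',cv2.resize(d['img'][:,:,::-1][60:270,120:400],(800,600),interpolation=cv2.INTER_CUBIC))
```

```text
[-0.0446  0.1294  0.1872]
```

View pics/r5.png

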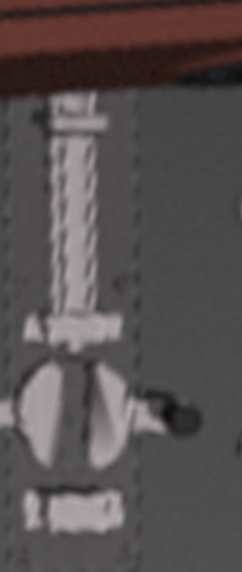

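View pics/s5.png

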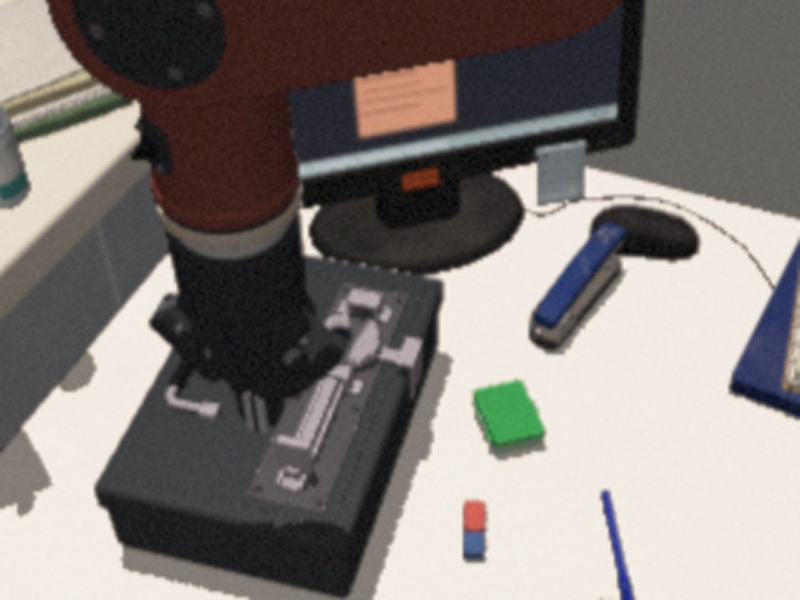

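Emit:
send_rows(
  moves=[
    [[0,0,0,0,0,4,-1],[0,0,0,0,0,3,-1],[0,0,0,0,0,1,-1],[0,0,0,-0.8,0,0,-1],[0,0,0,-0.6,0,0,-1],[0,0,0,-0.4,0,0,-1],[0,0,0,-0.4,0,0,-1],[0,0,0,-0.4,0,0,-1],[0,0,0,0,0,0,-1]],
  ],
)

```text
clock: 7.95
ee_pos: [0.4778, 0.1911, 0.1075]
eef_rot: [0.0, 0.644, 0.765, 0.0]
wrist_force: [-0.3, -0.4, 0.3]
width: -0.0003
```

Run:
```python
from h import *
p,T=tool(); print(tobox(p).round(4)); d=grab('wrist','wrist6')
cv2.imwrite('pics/w6b.png',cv2.resize(d['img'][:,:,::-1],(800,600),interpolation=cv2.INTER_CUBIC))
```

```text
[-0.0445  0.1038  0.1075]
```

View pics/w6b.png

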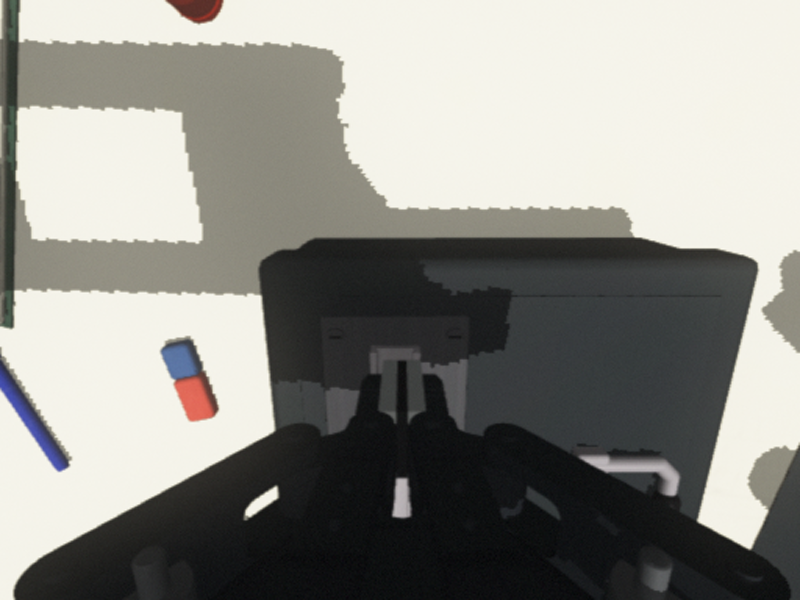

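Emit:
send_rows(
  moves=[
    [[0,0,0,-0.4,0,0,-1],[0,0,0,-0.4,0,0,-1],[0,0,0,-0.4,0,0,-1]],
  ],
)

```text
clock: 8.38
ee_pos: [0.4796, 0.1793, 0.1073]
eef_rot: [-0.0, 0.644, 0.765, 0.0]
wrist_force: [0.1, 2.1, 1.3]
width: 0.0002
```

Emit:
send_rows(
  moves=[
    [[0,0,0,-0.4,0,0,-1],[0,0,0,-0.4,0,0,-1],[0,0,0,-0.4,0,0,-1]],
  ],
)

```text
clock: 8.75
ee_pos: [0.4817, 0.1674, 0.1073]
eef_rot: [-0.0, 0.644, 0.765, -0.0]
wrist_force: [-0.2, 2.2, 0.3]
width: -0.0001
```

Run:
```python
from h import *
p,T=tool(); print(tobox(p).round(4)); d=grab('top','top7');rect(d,'r7',z=.102,y1=.15,s=2200)
d=grab('scene','scene7'); cv2.imwrite('pics/s7.png',cv2.resize(d['img'][:,:,::-1][140:260,150:310],(800,600),interpolation=cv2.INTER_CUBIC))
```

```text
[-0.0446  0.0797  0.1073]
```

View pics/r7.png

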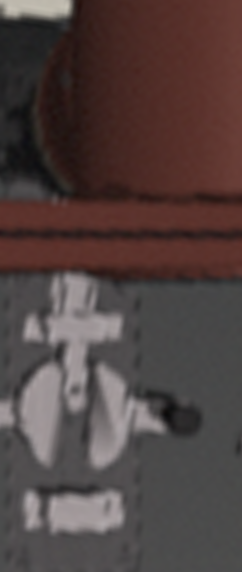

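View pics/s7.png

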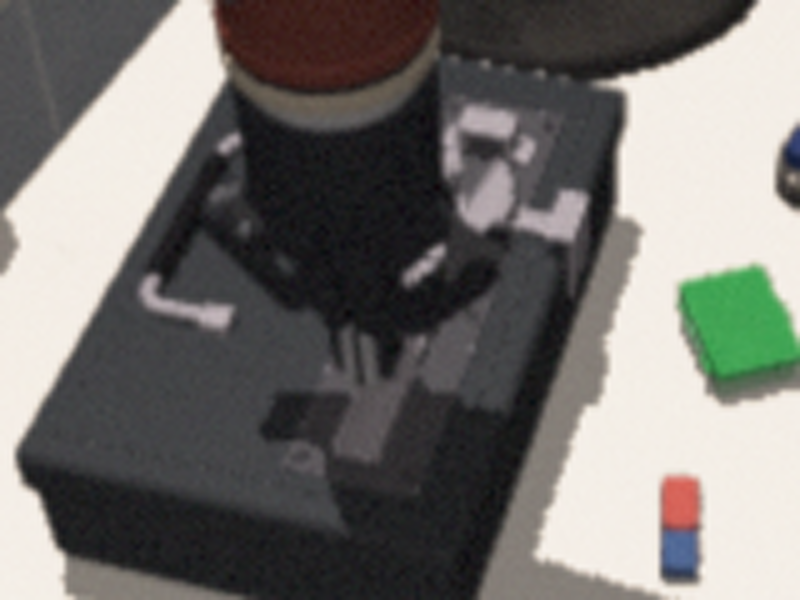

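Emit:
send_rows(
  moves=[
    [[0,0,0,-0.5,0,0,-1],[0,0,0,-0.5,0,0,-1],[0,0,0,-0.5,0,0,-1],[0,0,0,-0.5,0,0,-1]],
  ],
)

```text
clock: 9.35
ee_pos: [0.4852, 0.1476, 0.1073]
eef_rot: [-0.0, 0.644, 0.765, 0.0]
wrist_force: [-0.7, 2.9, -0.2]
width: 0.0002
```

Emit:
send_rows(
  moves=[
    [[0,0,0,-0.5,0,0,-1],[0,0,0,-0.5,0,0,-1],[0,0,0,-0.5,0,0,-1],[0,0,0,-0.5,0,0,-1]],
  ],
)

```text
clock: 9.85
ee_pos: [0.4886, 0.1279, 0.1073]
eef_rot: [0.0, 0.644, 0.765, 0.0]
wrist_force: [1.4, 2.1, -1.1]
width: 0.0003
```

Emit:
send_rows(
  moves=[
    [[0,0,0,-0.4,0,0,-1],[0,0,0,-0.2,0,0,-1]],
  ],
)

```text
clock: 10.1
ee_pos: [0.4896, 0.122, 0.1073]
eef_rot: [0.0, 0.644, 0.765, -0.0]
wrist_force: [0.9, 2.4, -1.5]
width: -0.0002
```

Emit:
send_rows(
  moves=[
    [[0,0,0,-0.15,0,0,-1],[0,0,0,-0.15,0,0,-1]],
  ],
)

```text
clock: 10.35
ee_pos: [0.49, 0.1198, 0.1073]
eef_rot: [-0.0, 0.644, 0.765, 0.0]
wrist_force: [0.3, 8.2, -1.0]
width: 0.0001
```

Emit:
send_rows(
  moves=[
    [[0,0,0,-0.1,0,0,-1],[0,0,0,-0.1,0,0,-1]],
  ],
)

```text
clock: 10.6
ee_pos: [0.49, 0.1197, 0.1074]
eef_rot: [-0.002, 0.644, 0.765, 0.001]
wrist_force: [-2.1, 13.6, 0.9]
width: 0.0002
```

Run:
```python
from h import *
p,T=tool(); print(tobox(p).round(4)); d=grab('top','top8');rect(d,'r8',z=.102,y1=.15,s=2200)
```

```text
[-0.0444  0.0313  0.1074]
```

View pics/r8.png

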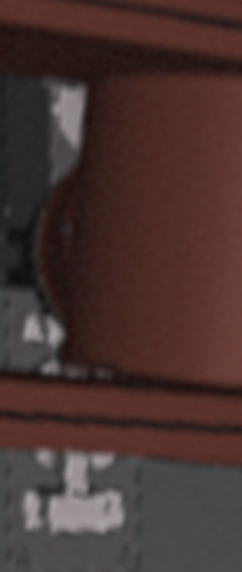

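Emit:
send_rows(
  moves=[
    [[0,0,0,0.5,0,0,-1],[0,0,0,1,0,0,-1],[0,0,0,1,0,0,-1],[0,0,0,0,0,-4,-1],[0,0,0,0,0,-5,-1],[0,0,0,-4,0,-4,-1],[0,0,0,-5,0,0,-1],[0,0,0,-6,0,0,-1],[0,0,0,0,0,0,-1],[0,0,0,0,0,0,-1]],
  ],
)

```text
clock: 11.9
ee_pos: [0.5114, -0.0054, 0.2371]
eef_rot: [-0.0, 0.644, 0.765, -0.0]
wrist_force: [0.5, 0.2, 0.2]
width: -0.0
```

Run:
```python
from h import *
p,T=tool(); print(tobox(p).round(4)); d=grab('wrist','wrist9');rect(d,'r9',z=.102)
cv2.imwrite('pics/w9.png',cv2.resize(d['img'][:,:,::-1],(800,600),interpolation=cv2.INTER_CUBIC))
```

```text
[-0.0442 -0.0956  0.2371]
```

View pics/r9.png

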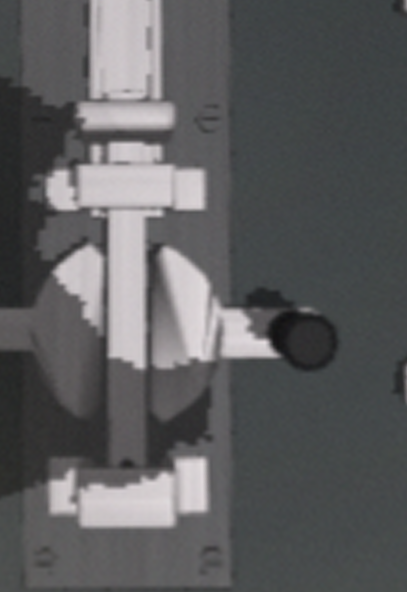

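View pics/w9.png

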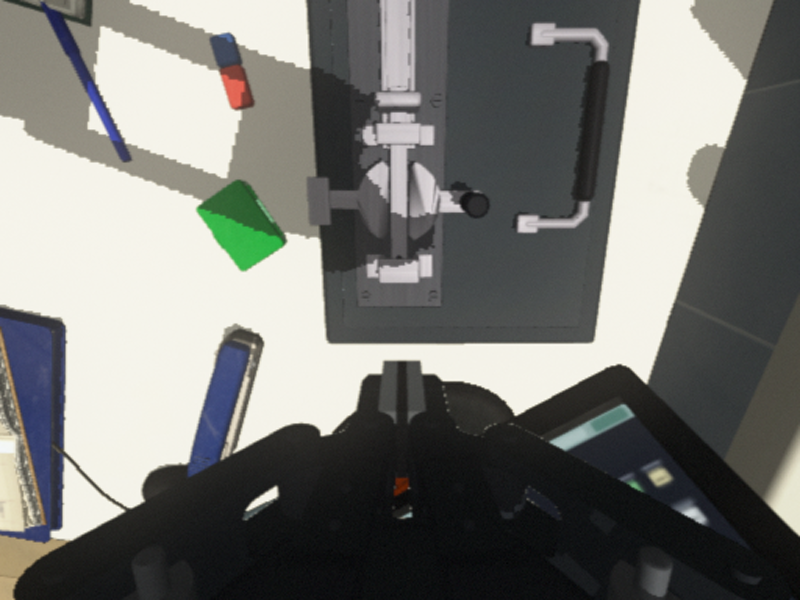

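Run:
```python
from h import *
d=load('wrist9')
for n,u,v,z in [('plate',398,97,.124),('keeper',400,272,.104),('strap',397,134,.104)]:
    print(n,tobox(atz(d,u*.64,v*.64,z)).round(4),tobox(pt(d,u*.64,v*.64)).round(4))
```

```text
plate [-0.0457  0.0163  0.124 ] [-0.0457  0.0164  0.1236]
keeper [-0.0446 -0.0851  0.104 ] [-0.0446 -0.085   0.1044]
strap [-0.0465 -0.0009  0.104 ] [-0.0465 -0.0008  0.1028]
```

```bash
python3 -c "
from h import *
print(ctrl.hand_in())"
```

```text
the job is handed in; nothing more can be done
None
```

I locked the cash box and handed the job in at about 12 s of the 48 s allowed. The hand-in gives no verdict, so the result below rests on my own checks.

- **Disc:** I pushed the stud round with the shut fingertips until the slot lay within about 0.02 rad of the bolt's line, as seen in the rectified wrist image.
- **Bolt:** I pushed it by its plate with about 2–3 N until it met a firm stop at about 14 N. The tool stood where the geometry puts "fully home".
- **Final look:** The bolt lies through the slot and its nose is at or in the keeper. The arm was well clear of everything, and the bystanders in view looked undisturbed; the glue stick was not in the last picture.
- **Box:** Its keeper and strap measured within about 2 mm of where they were at the start.
- **Small disagreement:** In the last image the plate measured 16.3 mm from the box's middle line, against 16 mm expected. Measured from the strap or the keeper, it came out 1.2–1.4 mm short of home. That is about the size of the calibration error and inside the 3 mm limit.

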